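# Refit the drip plate under the splash flap and hold it down

## Robot

A 6-joint arm with a two-finger parallel gripper is mounted at the origin on the work surface. World frame = base frame: x ahead of the robot, y to its left, z up, the work surface at z = 0. Lengths are in m, angles in rad, forces in N, time in s.
With the tool pointing down it reaches from about 0.375 to 0.9 m from the base axis. Payload 3.1 kg.
Tool frame: the origin (TCP) lies between the finger pads; the fingertips stand manip.nose_length ahead of it and the grasp point (between the pads) lies 5 mm behind it (manip.nose_length is the distance from the TCP to the fingertips, in m); z points along the fingers, y is the line along which they close (so a half turn about z gives the same grasp; the last joint's range is limited). The gripper opens to 85 mm and grips with 20 to 120 N. Pads are 22 mm wide; open, the fingers measure 114 mm over their backs; the gripper's body (76 mm by 85 mm) begins 54 mm behind the grasp point. The pads swing forward as they close: fully open they stand 13 mm farther back than shut.
Start: joints at [-1.526, 0.527, 1.433, -0, 1.181, -0.178], TCP at [0.139, -0.609, 0.245] pointing down, gripper open.
Joint ranges: [-3.08, 3.08], [-0.75, 2.2], [0.22, 2.44], [-1.43, 4.57], [0, 2.65], [-2.85, 2.85]. Speed limits (rad/s): [2.79, 2.79, 3.14, 3.14, 3.14, 3.14].

## Interface

Orientations are given as a unit quaternion [x, y, z, w].
In Python, from station import monitor, eyes, job, manip gives the robot as it stands.
- The arm moves only by the shell command python3 -m pendant 'ROWS' [FORCE]. ROWS is JSON, a list that holds one entry, the list of rows, each a list of 7 numbers: the shift along the tool's x, y, z as a fraction of full scale, then the turn, a rotation vector about the tool's x, y, z as a fraction of full scale, then the opening, from 0 (shut) to 1 (fully open). A call has 1 to 20 rows; each row shifts and turns the commanded pose from where the row before left it, along the tool's axes as they then stand; what a row does not reach is not made up. Full scale, the value 1, is 800 mm for a shift and 0.12 rad for a turn. A row lasts 1/10 s, in which the tool goes at most 50 mm and 8.59 degrees, less where a joint would pass 70% of its speed; a pose out of reach is approached as far as the arm can. A call with a number of a shift or a turn outside -1 to 1 is refused whole. A call with a gripper value outside its range is refused whole. The fingers move at their own pace and stop on an object; FORCE is the grip in N (left out, the last holds). Time passes only in rows, so rows that do not move let the fingers close. It gives the time, the measured TCP pose, the force, the opening and the grip force at its end, in the units of the state.
- monitor.sense(): the state, without advancing time (a new reading comes with each control period).
- eyes.snapshot(name): name is "side" or "top"; returns a dict with "pixels" (420x560x3 uint8, red, green, blue), "depth" (420x560 float32, m along the optical axis (not along the pixel's ray), 0 where there is no reading), "intrinsics" (3x3 intrinsics, pixels), "k1" (the pictures are not rectified: a ray, as slopes to the right and down, at radius r is drawn at 1 + k1 r^2 times it, then the intrinsics apply), "eye" and "attitude" of the camera in the world. Camera axes: x right, y down, z forward; pixel columns grow to the right and rows downward; lengths in m; the calibration is good to about 2 mm. A picture is of the moment at which its call begins.
- job.sign_off(): hands the job in; it is judged then, once.
The state is a dict: "t": time; "q": joint angles; "qd": joint speeds; "tau": joint torques, N m; "tcp_pos": TCP position; "tool_rot": TCP orientation; "force": force on the tool from outside, world axes, zero at the start; "ft_torque": the same for the moment, N m; "finger_gap": opening from 0.0 (shut) to 1.0 (fully open); "gripper_force": force on a finger pad.
Only numpy, scipy, OpenCV 4.12 (cv2) and the standard library are available. Lean on these libraries where they do the work, as an engineer would, in place of code of your own. Each camera call takes 0.05 s, during which the arm holds its last target. There are 200 camera calls.

## Task

Wet the seat of the loading deck first: push the red nozzle cap of the cleaner dispenser all the way down and let it spring back up. Then take the aluminium drip plate by its upright fin and slide its black-banded edge under the amber splash flap until it is home against the stop, square and centred on the blue seat, without lifting the flap or disturbing the jar, dish and tweezers. Finish while still holding: keep the plate firmly pressed down flat on its sprung seat with the gripper, and do not let go.

Things in the scene. Friction and masses are not known exactly. Their poses are not given: they have to be found in the camera images.
- deck: White low loading deck fixed on the bench, 240 (x) x 200 (y) x 25 mm high; varies in place and yaw. Origin: centre of its underside, on the bench. Its +x points away from the robot, to the flap side: the plate slides in along +x.
- seat: Blue sprung seat plate on the deck, 170 (x) x 130 (y) mm, 6 mm thick, centred on the deck. Origin: centre of its underside, 25 mm above the bench at rest; its top is 31 mm above the bench. It gives straight down up to 4 mm on springs: starts to move at about 1 N, reaches its lower end at about 11 N; pressing it 2.5 mm or more down is a firm press.
- stop_face (a point): Middle of the front face of the dark stop bar under the flap, at seat-top height: at x = +85 mm, y = 0, z = 31 mm in the deck's frame. Bar 124 mm long, its top 34.5 mm above the bench. The plate is home when its banded edge touches it.
- flap_lip (a point): Middle of the free edge of the amber see-through flap: deck x = +46 mm, about 47 mm above the bench. Flap 150 mm wide, 3 mm thick, lapping over the seat from a hinge at deck x = +104 mm. Its level underside is 39 mm above the bench (8 mm above the seat); the last 10 mm towards the robot flare upward to a mouth of about 13 mm. Hinge posts 12 mm wide at deck y = +-88 mm.
- flap (a joint): Hinge angle of the splash flap, rad: 0 = resting down (start), grows as the free edge is lifted. It swings freely; only its own weight (0.12 kg) keeps it down.
- plate: Loose aluminium drip plate lying flat on the bench, 110 (x) x 120 (y) x 4 mm, about 0.16 kg. Origin: centre of its underside. Its +x edge has a black band 14 mm wide and is the one to tuck. An upright fin, 10 mm thick (x) x 50 mm long (y), stands across the plate at x = -30 mm, its top 42 mm above the plate's underside.
- plate_edge (a point): Middle of the lower edge of the plate's black-banded end: x = +55 mm, z = 0 in the plate's frame.
- plate_grip (a point): Grasp point on the fin: x = -30 mm, y = 0, 28 mm above the plate's underside; fingers close along the plate's x.
- dispenser: White cleaner bottle with a green band, 52 mm in diameter, fixed on the bench by a 75 mm square steel foot, on the left (+y) of the deck. Origin: centre of its underside.
- nozzle_top (a point): Centre of the flat top of the red nozzle cap, 34 mm in diameter, 120 mm above the bench when up, on the bottle's axis. A spout of 8 mm reaches 50 mm from the axis towards the deck, its top 6 mm below the cap's top.
- nozzle (a joint): How far the nozzle cap is pressed down, m: 0 = up, 0.010 = fully down. Spring: about 1.4 N to start, 5.4 N fully down.
- jar: Amber glass jar with black lid, 56 mm in diameter, 75 mm high. Leave alone. Origin: centre of its underside.
- dish: Steel sample dish, 90 mm in diameter, 16 mm high. Leave alone. Origin: centre of its underside.
- tweezers: Steel tweezers with blue grip, 130 mm long, 12 mm high, lying between the robot and the deck. Leave alone. Origin: centre of its underside.
There are look-alikes about, which are no part of the job. Of the things that look like the plate, take the one that is farthest from the robot's base at the start. What is shaped like the dispenser but turquoise is not meant.

How it is judged:
By the outcome, as a careful person would: the job done as asked, in the order asked, and still so for the second after the job is handed in, while the arm keeps its last pose, push and grip.
It also fails if it takes over 58 s, if anything falls off the work surface, if the arm or the gripper's body presses on something with over 40 N, if the wrist force passes 120 N, or if a joint passes its speed limit or range.

## Working session

There is one attempt and no reset: what is moved stays moved. The work goes in short steps, Python scripts to look and compute and a shell command to move; the robot and the scene stay as the last step left them, time stands still between calls to the robot, and variables do not carry over. Pictures are saved under pics/ and viewed, at most 10 in all, crops included, and the job is handed in when it is done.

```bash
ls; mkdir -p pics
cat > h.py <<'E'
import numpy as np, cv2
from station import monitor, eyes, job, manip
from scipy.spatial.transform import Rotation as R
def att(s):
    a=np.array(s["attitude"],float)
    return a if a.shape==(3,3) else R.from_quat(a).as_matrix()
def ray(s,u,v):
    K=np.array(s["intrinsics"]);x=(u-K[0,2])/K[0,0];y=(v-K[1,2])/K[1,1]
    rd=np.hypot(x,y);r=rd
    for _ in range(20): r=rd/(1+s["k1"]*r*r)
    f=r/rd if rd>0 else 1
    return np.array(s["eye"]),att(s)@np.array([x*f,y*f,1.])
def onplane(s,u,v,z):
    o,d=ray(s,u,v);return o+d*(z-o[2])/d[2]
def ptdepth(s,u,v):
    o,d=ray(s,u,v);return o+d*float(s["depth"][int(v),int(u)])
def tri(s1,p1,s2,p2):
    o1,d1=ray(s1,*p1);o2,d2=ray(s2,*p2)
    t=np.linalg.lstsq(np.c_[d1,-d2],o2-o1,rcond=None)[0]
    return (o1+d1*t[0]+o2+d2*t[1])/2
E
python3 - <<'E'
from h import *
import pickle
for n in("top","side"):
    s=eyes.snapshot(n);pickle.dump(s,open(n+".pkl","wb"))
    cv2.imwrite(f"pics/{n}0.png",s["pixels"][:,:,::-1])
    print(n,s["eye"],s["attitude"],s["intrinsics"],s["k1"])
print(manip.nose_length,monitor.sense())
E
```

```text
pics
top [0.45697295 0.04111576 1.21960932] [-0.69872013  0.71383542 -0.03393191  0.03282986] [[487.91709651   0.         276.18331747]
 [  0.         487.91709651 209.0718938 ]
 [  0.           0.           1.        ]] -0.14552269774898147
side [ 0.41580976 -0.59742203  0.60867563] [ 0.89405037 -0.09270858  0.05754515 -0.43447394] [[387.65539535   0.         285.23829752]
 [  0.         387.65539535 209.64483271]
 [  0.           0.           1.        ]] -0.08570459517831554
0.014 {'t': 0.1, 'q': array([-1.52551312e+00,  5.28391197e-01,  1.43377653e+00,  2.73584751e-05,
        1.18139487e+00, -1.78510986e-01]), 'qd': array([ 0.00253865, -0.0017812 , -0.00263149,  0.0005102 ,  0.00022179,
        0.0019203 ]), 'tau': array([-2.26487346e-04, -4.43305349e+01, -1.78586769e+01, -2.68339154e-04,
        3.86142929e-03, -1.02073128e-05]), 'tcp_pos': array([ 0.13870759, -0.60878334,  0.24441964]), 'tool_rot': array([ 9.93746149e-01,  1.11658505e-01,  7.81861463e-05, -9.81943312e-04]), 'force': array([ 0.18431544,  0.53774061, -0.52833508]), 'ft_torque': array([ 0.02941752,  0.01270142, -0.04044757]), 'gripper_force': 0.0, 'finger_gap': 1.002193510734137}
```

View pics/top0.png

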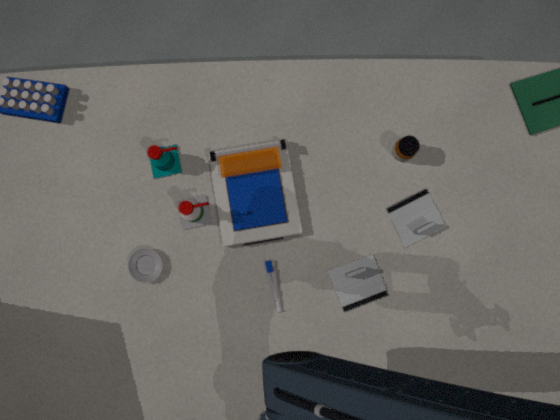

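View pics/side0.png

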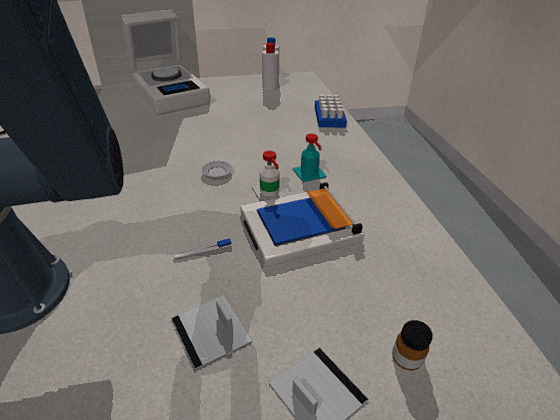

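The top view shows these candidates:
- **Plate:** plate A is at (416,218) with its band at the far edge, plate B at (358,283), and there is a green tray at (540,105). I choose A, the farthest aluminium plate. B is nearer and the tray is not a plate.
- **Dispenser:** the white one with a green band has its cap at (186,208). The turquoise one at (160,155) is not meant.
- **Leave alone:** jar (407,147), dish (146,264), tweezers (273,285).

Next I'll take a close crop and measure.

Run:
```python
from h import *
import pickle
T=pickle.load(open("top.pkl","rb"));S=pickle.load(open("side.pkl","rb"))
c=lambda s,x0,y0,x1,y1,w,h:cv2.resize(s["pixels"][y0:y1,x0:x1,::-1],(w,h),interpolation=cv2.INTER_CUBIC)
a=c(T,375,175,465,260,400,300);b=c(T,165,130,315,255,400,300)
d=c(S,250,330,390,420,400,300);e=c(S,230,125,380,275,400,300)
cv2.imwrite("pics/crop1.png",np.vstack([np.hstack([a,b]),np.hstack([d,e])]))
def comps(s,m,box,k=6,mina=15):
    x0,y0,x1,y1=box;M=np.zeros(m.shape,np.uint8);M[y0:y1,x0:x1]=m[y0:y1,x0:x1]
    n,l,st,ce=cv2.connectedComponentsWithStats(M)
    for i in range(1,n):
        if st[i,4]>=mina: yield st[i],ce[i],(l==i).astype(np.uint8)
for n,s in(("top",T),("side",S)):
    p=s["pixels"].astype(int);r,g,b=p[...,0],p[...,1],p[...,2]
    red=((r>110)&(g<50)&(b<60)).astype(np.uint8)
    blue=((b>90)&(r<60)&(b-g>50)).astype(np.uint8)
    dark=((r<45)&(g<45)&(b<45)).astype(np.uint8)
    amb=((r>130)&(b<60)&(g>60)).astype(np.uint8)
    boxes={"top":dict(red=(140,130,220,225),blue=(200,140,300,250),dark=(380,180,440,220),amb=(200,130,300,190)),
      "side":dict(red=(240,120,340,180),blue=(240,170,380,260),dark=(300,340,380,410),amb=(290,170,370,250))}[n]
    for k,m in dict(red=red,blue=blue,dark=dark,amb=amb).items():
        for st,ce,M in comps(s,m,boxes[k]):
            ct=max(cv2.findContours(M,0,2)[0],key=cv2.contourArea)
            q=cv2.boxPoints(cv2.minAreaRect(ct))
            z={"red":.12,"blue":.031,"dark":.004,"amb":.042}[k]
            print(n,k,st[4],ce.round(1),"rect",q.round(1).tolist(),"world",[onplane(s,*x,z)[:2].round(4).tolist() for x in q],"c",onplane(s,*ce,z)[:2].round(4), ptdepth(s,*ce).round(4))
```

```text
top red 124 [153.5 151.5] rect [[148.0, 146.0], [159.0, 146.0], [159.0, 157.0], [148.0, 157.0]] world [[0.7145, 0.3327], [0.7137, 0.3066], [0.6877, 0.3064], [0.6885, 0.3323]] c [0.7011 0.3195] [0.7016 0.3201 0.1177]
top red 138 [184.9 207.1] rect [[179.0, 201.0], [191.0, 201.0], [191.0, 214.0], [179.0, 214.0]] world [[0.5843, 0.2595], [0.5837, 0.2318], [0.554, 0.232], [0.5546, 0.2595]] c [0.57   0.2458] [0.5701 0.2459 0.1199]
top red 18 [199.7 204.1] rect [[193.89999389648438, 204.8000030517578], [204.8000030517578, 202.10000610351562], [205.10000610351562, 203.5], [194.3000030517578, 206.1999969482422]] world [[0.575, 0.2251], [0.5806, 0.2003], [0.5774, 0.1995], [0.5717, 0.2243]] c [0.5763 0.212 ] [0.5773 0.2134 0.1108]
top blue 2235 [256.2 198.6] rect [[226.0, 178.1999969482422], [276.8999938964844, 169.6999969482422], [285.5, 220.8000030517578], [234.5, 229.1999969482422]] world [[0.6488, 0.1601], [0.6672, 0.0341], [0.5404, 0.016], [0.5223, 0.1407]] c [0.5964 0.0865] [0.5961 0.0864 0.0337]
top dark 168 [407.6 200.3] rect [[386.79998779296875, 208.8000030517578], [425.3999938964844
[... 1236 characters left out ...]
], [0.6857, 0.1659], [0.665, 0.0287], [0.5203, 0.0094]] c [0.5944 0.0771] [0.5945 0.0775 0.0307]
side dark 483 [340.7 375.9] rect [[313.3999938964844, 352.3999938964844], [318.70001220703125, 347.3999938964844], [367.29998779296875, 398.70001220703125], [362.0, 403.70001220703125]] world [[0.5571, -0.248], [0.5689, -0.2404], [0.6189, -0.3469], [0.6077, -0.3527]] c [ 0.5898 -0.3   ] [ 0.5897 -0.3001  0.0043]
side amb 772 [329.7 207.9] rect [[305.0, 190.6999969482422], [319.79998779296875, 179.6999969482422], [352.29998779296875, 223.0], [337.6000061035156, 234.10000610351562]] world [[0.6508, 0.1743], [0.7022, 0.2162], [0.7249, 0.03], [0.6794, 0.0003]] c [0.691  0.0941] [0.6914 0.0953 0.0411]
```

View pics/crop1.png

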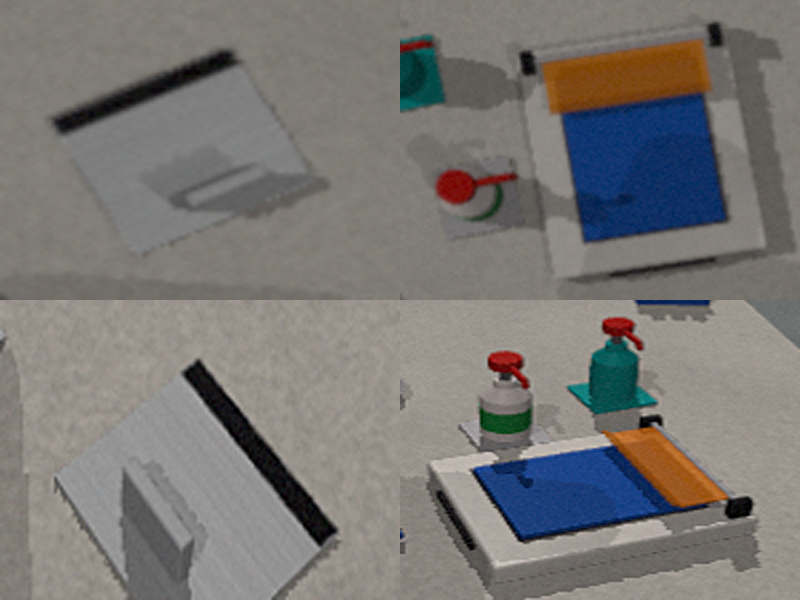

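The crop confirms the choice. Plate A is bare aluminium with its band on the far side and its fin on the near side. The dispenser has a white bottle, green band and red cap. Next I'll refine the measurements, and in the same step turn the tool so it lies along the deck.

```bash
cat >> h.py <<'E'
def cloud(s):
    K=np.array(s["intrinsics"]);h,w=s["depth"].shape
    v,u=np.mgrid[:h,:w];x=(u-K[0,2])/K[0,0];y=(v-K[1,2])/K[1,1]
    rd=np.hypot(x,y);r=rd.copy()
    for _ in range(20): r=rd/(1+s["k1"]*r*r)
    f=r/np.maximum(rd,1e-9)
    return np.array(s["eye"])+(np.dstack([x*f,y*f,np.ones_like(x)])*s["depth"][...,None])@att(s).T
def to(x,y,z):
    m=monitor.sense();M=R.from_quat(m["tool_rot"]).as_matrix()
    d=M.T@(np.array([x,y,z])-m["tcp_pos"])
    print("t",round(m["t"],2),"tool delta units",(d/.8).round(4),"rows>=",np.ceil(np.linalg.norm(d)/.05),"yaw_x",np.degrees(np.arctan2(M[1,0],M[0,0])).round(2),"tilt",M[:,2].round(4))
E
python3 - <<'E'
from h import *
import pickle
for n in("top","side"):
    s=pickle.load(open(n+".pkl","rb"));P=cloud(s);p=s["pixels"].astype(int);r,g,b=p[...,0],p[...,1],p[...,2]
    near=lambda c,rad:np.hypot(P[...,0]-c[0],P[...,1]-c[1])<rad
    Z=P[...,2]
    f=P[near((.518,-.331),.05)&(Z>.035)&(Z<.05)]
    if len(f)>5:
        q=cv2.minAreaRect(f[:,:2].astype(np.float32)*1000);print(n,"fin",len(f),f.mean(0).round(4),q)
    c=P[near((.57,.246),.04)&(r>110)&(g<50)&(Z>.112)];print(n,"cap",len(c),c.mean(0).round(4),np.median(c[:,2]).round(4))
    a=P[near((.545,-.32),.1)&(Z>.0025)&(Z<.008)];q=cv2.minAreaRect(a[:,:2].astype(np.float32)*1000);print(n,"plate",len(a),q,np.median(a[:,2]))
    bl=P[near((.61,.09),.14)&(b>80)&(r<60)&(b-g>40)&(abs(Z-.031)<.004)];q=cv2.minAreaRect(bl[:,:2].astype(np.float32)*1000);print(n,"seat",len(bl),q,np.median(bl[:,2]))
    dk=P[near((.61,.09),.18)&(Z>.019)&(Z<.036)];q=cv2.minAreaRect(dk[:,:2].astype(np.float32)*1000);print(n,"deck",len(dk),q)
    am=P[near((.69,.1),.14)&(r>120)&(b<70)&(g>50)&(Z>.03)];print(n,"flap",len(am),cv2.minAreaRect(am[:,:2].astype(np.float32)*1000),am.mean(0).round(4))
E
python3 -m pendant '[[[0,0,0,0,0,-1,0],[0,0,0,0,0,-1,0],[0,0,0,0,0,-1,0],[0,0,0,0,0,-1,0],[0,0,0,0,0,-1,0],[0,0,0,0,0,-1,0],[0,0,0,0,0,-1,0],[0,0,0,0,0,-1,0],[0,0,0,0,0,-1,0],[0,0,0,0,0,-1,0],[0,0,0,0,0,-1,0],[0,0,0,0,0,-1,0],[0,0,0,0,0,-0.4,0],[0,0,0,0,0,0,0]]]'
python3 -c "
from h import *
to(.58,-.1,.2)"
```

```text
top fin 85 [ 0.5175 -0.3257  0.0421] ((517.3311157226562, -326.1770324707031), (10.550621032714844, 50.27962112426758), 26.205263137817383)
top cap 151 [0.5706 0.2432 0.1199] 0.1199
top plate 2013 ((545.96484375, -319.9085693359375), (198.0012664794922, 195.33314514160156), 67.92659759521484) 0.004516557205850313
top seat 2473 ((595.1272583007812, 87.22940063476562), (131.09837341308594, 128.95884704589844), 8.449195861816406) 0.03143685268363816
top deck 6080 ((606.1373291015625, 122.99649047851562), (244.65370178222656, 268.40179443359375), 8.46381664276123)
top flap 1127 ((688.27734375, 100.95610046386719), (53.015777587890625, 149.93051147460938), 8.868304252624512) [0.6909 0.1014 0.0425]
side fin 256 [ 0.5178 -0.3323  0.0412] ((518.1044921875, -330.3905029296875), (11.13414478302002, 49.67884826660156), 25.576215744018555)
side cap 67 [0.571  0.2368 0.1201] 0.1206
side plate 3832 ((550.5443725585938, -299.35223388671875), (129.8707275390625, 188.866455078125), 78.41676330566406) 0.00447439374060371
side seat 2039 ((608.3695068359375, 85.792236328125), (155.82363891601562, 132.1977996826172), 8.983098983764648) 0.03150722328941824
side deck 4726 ((609.9773559570312, 116.41799926757812), (237.9300994873047, 263.9313659667969), 8.598188400268555)
side flap 806 ((687.8051147460938, 99.25662231445312), (55.6442985534668, 154.42559814453125), 8.567583084106445) [0.6894 0.094  0.0432]
t: 1.5
tcp_pos: [0.1387, -0.609, 0.2448]
tool_rot: [0.656, 0.755, 0.0, -0.0]
force: [-0.3, 0.3, 0.1]
finger_gap: 0.001
gripper_force: 0.0
t 1.5 tool delta units [0.5524 0.6355 0.0567] rows>= 14.0 yaw_x 98.07 tilt [-1.0e-04  1.2e-03 -1.0e+00]
```

```bash
python3 -m pendant '[[[0.0368,0.0424,0.0038,0,0,0,0],[0.0368,0.0424,0.0038,0,0,0,0],[0.0368,0.0424,0.0038,0,0,0,0],[0.0368,0.0424,0.0038,0,0,0,0],[0.0368,0.0424,0.0038,0,0,0,0],[0.0368,0.0424,0.0038,0,0,0,0],[0.0368,0.0424,0.0038,0,0,0,0],[0.0368,0.0424,0.0038,0,0,0,0],[0.0368,0.0424,0.0038,0,0,0,0],[0.0368,0.0424,0.0038,0,0,0,0],[0.0368,0.0424,0.0038,0,0,0,0],[0.0368,0.0424,0.0038,0,0,0,0],[0.0368,0.0424,0.0038,0,0,0,0],[0.0368,0.0424,0.0038,0,0,0,0],[0.0368,0.0424,0.0038,0,0,0,0],[0,0,0,0,0,0,0]]]'
python3 -c "
from h import *
to(.571,.243,.145)"
```

```text
t: 3.1
tcp_pos: [0.5833, -0.0964, 0.1992]
tool_rot: [0.654, 0.757, 0.001, 0.0]
force: [0.2, -0.4, -0.3]
finger_gap: 0.0
gripper_force: 0.0
t 3.1 tool delta units [0.4219 0.0462 0.0682] rows>= 7.0 yaw_x 98.34 tilt [ 0.002   0.0011 -1.    ]
```

```bash
python3 -m pendant '[[[0.0527,0.0058,0.0085,0,0,0,0],[0.0527,0.0058,0.0085,0,0,0,0],[0.0527,0.0058,0.0085,0,0,0,0],[0.0527,0.0058,0.0085,0,0,0,0],[0.0527,0.0058,0.0085,0,0,0,0],[0.0527,0.0058,0.0085,0,0,0,0],[0.0527,0.0058,0.0085,0,0,0,0],[0.0527,0.0058,0.0085,0,0,0,0],[0,0,0,0,0,0,0],[0,0,0,0,0,0,0],[0,0,0,0,0,0,0]]]'
python3 -c "
from h import *
to(.571,.243,.124)
s=eyes.snapshot('top');cv2.imwrite('pics/n1.png',cv2.resize(s['pixels'][150:260,140:260,::-1],(480,440)))
s=eyes.snapshot('side');cv2.imwrite('pics/n2.png',cv2.resize(s['pixels'][100:220,220:350,::-1],(520,480)))"
```

```text
t: 4.2
tcp_pos: [0.5698, 0.2372, 0.1453]
tool_rot: [0.656, 0.755, -0.0, 0.0]
force: [-0.0, -0.2, 0.5]
finger_gap: -0.001
gripper_force: 0.0
t 4.2 tool delta units [0.0069 0.0025 0.0267] rows>= 1.0 yaw_x 98.0 tilt [-3.e-04 -6.e-04 -1.e+00]
```

View pics/n2.png

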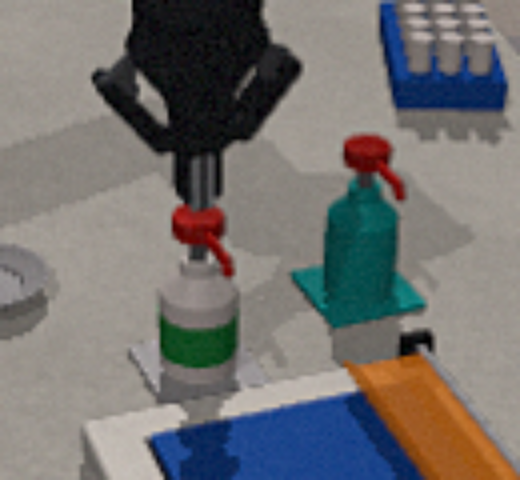

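The tip is centred over the white dispenser's cap (side crop, cap at (198,222)). Pressing down now.

```bash
python3 -m pendant '[[[0.0069,0.0025,0.012,0,0,0,0],[0,0,0.006,0,0,0,0],[0,0,0.005,0,0,0,0],[0,0,0.0035,0,0,0,0],[0,0,0,0,0,0,0],[0,0,0,0,0,0,0]]]'; python3 -c "
from h import *
to(.571,.243,.123)"
```

```text
t: 4.9
tcp_pos: [0.5718, 0.244, 0.1247]
tool_rot: [0.655, 0.755, 0.0, 0.001]
force: [1.0, -1.2, 5.1]
finger_gap: 0.0
gripper_force: 2.6
t 4.9 tool delta units [-0.0011 -0.0011  0.0021] rows>= 1.0 yaw_x 98.09 tilt [ 1.7e-03 -3.0e-04 -1.0e+00]
```

```bash
python3 -m pendant '[[[0,0,0.003,0,0,0,0],[0,0,0.0015,0,0,0,0],[0,0,0,0,0,0,0],[0,0,0,0,0,0,0]]]'
```

```text
t: 5.3
tcp_pos: [0.5719, 0.244, 0.1238]
tool_rot: [0.655, 0.755, 0.001, 0.001]
force: [-3.4, -2.6, 19.3]
finger_gap: -0.0
gripper_force: 9.3
```

```bash
python3 -m pendant '[[[0,0,-0.01,0,0,0,0],[0,0,-0.03,0,0,0,0],[0,0,-0.05,0,0,0,0],[0,0,-0.05,0,0,0,0],[0,0,0,0,0,0,0.5]]]' ; python3 -c "
from h import *
s=eyes.snapshot('side');P=cloud(s);p=s['pixels'].astype(int)
c=P[(np.hypot(P[...,0]-.57,P[...,1]-.243)<.04)&(p[...,0]>110)&(p[...,1]<50)&(P[...,2]>.09)];print('cap',len(c),np.percentile(c[:,2],90))
to(.5177,-.328,.2)"
```

```text
t: 5.8
tcp_pos: [0.574, 0.2451, 0.2381]
tool_rot: [0.655, 0.755, 0.005, 0.003]
force: [0.4, -0.0, 0.6]
finger_gap: 0.156
gripper_force: 0.0
cap 67 0.12171422302150586
t 5.85 tool delta units [-0.6991 -0.1684  0.0427] rows>= 12.0 yaw_x 98.08 tilt [ 0.0054  0.0014 -1.    ]
```

The cap is back up at about 0.120. Moving to above the plate fin.

```bash
python3 -m pendant '[[[-0.0538,-0.013,0.0033,0,0,0,0.6],[-0.0538,-0.013,0.0033,0,0,0,0.6],[-0.0538,-0.013,0.0033,0,0,0,0.6],[-0.0538,-0.013,0.0033,0,0,0,0.6],[-0.0538,-0.013,0.0033,0,0,0,0.6],[-0.0538,-0.013,0.0033,0,0,0,0.6],[-0.0538,-0.013,0.0033,0,0,0,0.6],[-0.0538,-0.013,0.0033,0,0,0,0.6],[-0.0538,-0.013,0.0033,0,0,0,0.6],[-0.0538,-0.013,0.0033,0,0,0,0.6],[-0.0538,-0.013,0.0033,0,0,0,0.6],[-0.0538,-0.013,0.0033,0,0,0,0.6],[-0.0538,-0.013,0.0033,0,0,0,0.6],[0,0,0,0,0,-0.85,0.6],[0,0,0,0,0,-0.85,0.6],[0,0,0,0,0,-0.83,0.6],[0,0,0,0,0,0,0.6],[0,0,0,0,0,0,0.6]]]' ; python3 -c "
from h import *
to(.5177,-.328,.023)"
```

```text
t: 7.65
tcp_pos: [0.5149, -0.3279, 0.1966]
tool_rot: [0.535, 0.845, 0.0, -0.002]
force: [0.7, 0.0, -0.3]
finger_gap: 0.598
gripper_force: 0.0
t 7.65 tool delta units [-0.0022  0.0033  0.217 ] rows>= 4.0 yaw_x 115.36 tilt [-0.0024  0.0023 -1.    ]
```

```bash
python3 -m pendant '[[[-0.0022,0.0033,0.042,0,0,0,0.6],[0,0,0.042,0,0,0,0.6],[0,0,0.042,0,0,0,0.6],[0,0,0.042,0,0,0,0.6],[0,0,0,0,0,0,0.6],[0,0,0,0,0,0,0.6]]]' ; python3 -c "
from h import *
to(.5177,-.328,.023)
s=eyes.snapshot('side');cv2.imwrite('pics/g1.png',cv2.resize(s['pixels'][280:420,230:400,::-1],(680,560)))"
```

```text
t: 8.25
tcp_pos: [0.5187, -0.3287, 0.0633]
tool_rot: [0.534, 0.845, 0.0, -0.001]
force: [-0.3, -0.1, 0.5]
finger_gap: 0.6
gripper_force: 0.0
t 8.25 tool delta units [ 0.0013 -0.0007  0.0504] rows>= 1.0 yaw_x 115.44 tilt [-0.0013  0.0012 -1.    ]
```

View pics/g1.png

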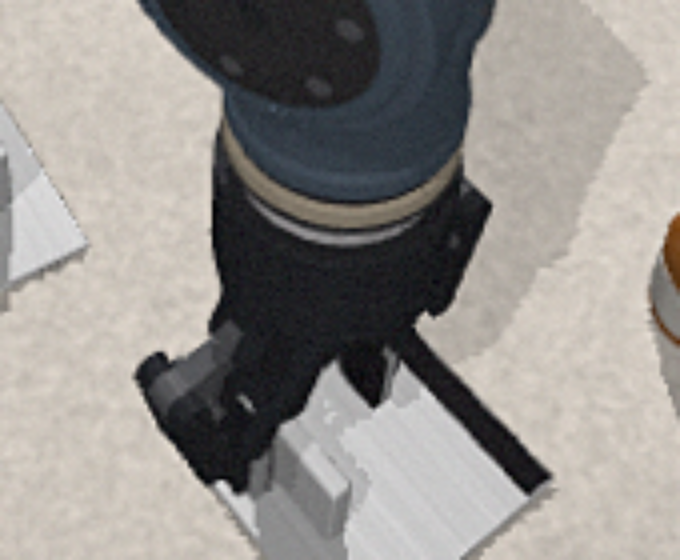

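The fingers straddle the fin (crop (310,470)). Descending to close on it.

```bash
python3 -m pendant '[[[0.0013,-0.0007,0.03,0,0,0,0.6],[0,0,0.019,0,0,0,0.6],[0,0,0,0,0,0,0.6],[0,0,0,0,0,0,0],[0,0,0,0,0,0,0],[0,0,0,0,0,0,0],[0,0,0,0,0,0,0],[0,0,0,0,0,0,0],[0,0,0,0,0,0,0],[0,0,0,0,0,0,0]]]' 80
```

```text
t: 9.3
tcp_pos: [0.5186, -0.3291, 0.0258]
tool_rot: [0.534, 0.846, -0.0, 0.001]
force: [-0.3, 0.4, 5.4]
finger_gap: 0.098
gripper_force: 79.1
```

```bash
python3 -m pendant '[[[0,0,-0.01,0,0,0,0],[0,0,-0.03,0,0,0,0],[0,0,-0.045,0,0,0,0],[0,0,-0.04,0,0,0,0],[0,0,0,0,0,0.6,0],[0,0,0,0,0,0.7,0],[0,0,0,0,0,0.7,0],[0,0,0,0,0,0.44,0],[0,0,0,0,0,0,0],[0,0,0,0,0,0,0]]]' ; python3 -c "
from h import *
to(.5474,.0785,.12)"
```

```text
t: 10.3
tcp_pos: [0.5177, -0.3282, 0.1245]
tool_rot: [0.651, 0.759, -0.0, -0.0]
force: [-0.2, 0.4, -1.1]
finger_gap: 0.101
gripper_force: 78.2
t 10.3 tool delta units [0.4968 0.1142 0.0058] rows>= 9.0 yaw_x 98.77 tilt [-6.e-04  5.e-04 -1.e+00]
```

```bash
python3 -m pendant '[[[0.02,0.005,0,0,0,0,0],[0.04,0.01,0.0006,0,0,0,0],[0.05,0.0115,0.0006,0,0,0,0],[0.05,0.0115,0.0006,0,0,0,0],[0.05,0.0115,0.0006,0,0,0,0],[0.05,0.0115,0.0006,0,0,0,0],[0.05,0.0115,0.0006,0,0,0,0],[0.05,0.0115,0.0006,0,0,0,0],[0.05,0.0115,0.0006,0,0,0,0],[0.04,0.009,0.0006,0,0,0,0],[0.03,0.007,0.0006,0,0,0,0],[0.0168,0.0032,0,0,0,0,0],[0,0,0,0,0,0,0],[0,0,0,0,0,0,0],[0,0,0,0,0,0,0]]]'
cat > m.py <<'E'
from h import *
import sys
m=monitor.sense();M=R.from_quat(m["tool_rot"]).as_matrix();n=sys.argv[1]
yx=np.degrees(np.arctan2(M[1,0],M[0,0]));zu=m["tcp_pos"][2]-.0258
print("tcp",m["tcp_pos"].round(4),"tool x-yaw",yx.round(2),"tilt",M[:,2].round(4),"F",m["force"].round(1),"bottom",zu)
for n2 in("top","side"):
    s=eyes.snapshot(n2);P=cloud(s);p=s["pixels"].astype(int);r,g,b=p[...,0],p[...,1],p[...,2]
    cv2.imwrite(f"pics/{n}_{n2}.png",cv2.resize(s["pixels"][(110 if n2=="top" else 150):(260 if n2=="top" else 290),190:390,::-1],(800,600)))
    Z=P[...,2];k=np.hypot(P[...,0]-.63,P[...,1]-.09)<.16
    a=np.radians(8.55);X=(P[...,0]-.6146)*np.cos(a)+(P[...,1]-.0886)*np.sin(a);Y=-(P[...,0]-.6146)*np.sin(a)+(P[...,1]-.0886)*np.cos(a)
    pl=k&(abs(Z-zu-.004)<.006)&(abs(Y)<.075)&(X<.06)&(abs(r-b)<40)
    x=X[pl];y=Y[pl];z=Z[pl]
    def edge(mask,along,across,sgn,name):
        u,v=along[mask],across[mask];bins=np.round(u/.004).astype(int);uu,vv=[],[]
        for bb in np.unique(bins):
            q=v[bins==bb]
            if len(q)>1: uu.append(bb*.004);vv.append((sgn*q).max()*sgn)
        uu,vv=np.array(uu),np.array(vv)
        if len(uu)<4: print(n2,name,"few");return
        for _ in range(3):
            c=np.polyfit(uu,vv,1);e=abs(vv-np.polyval(c,uu));kk=e<=max(.002,np.median(e)*2);uu,vv=uu[kk],vv[kk]
        print(n2,name,"at0 %.4f slope_deg %.2f n%d"%(c[1],np.degrees(np.arctan(c[0])),len(uu)))
    print(n2,"plate n",pl.sum())
    if pl.sum()>50:
        c=np.linalg.lstsq(np.c_[x,y,np.ones_like(x)],z,rcond=None)[0];print("  plane slopes deg",np.degrees(c[:2]).round(2),"z0",c[2].round(4))
    edge(pl,X,Y,1,"left");edge(pl,X,Y,-1,"right")
    band=k&(r<50)&(g<50)&(b<50)&(abs(Z-zu-.004)<.006)&(abs(Y)<.07)
    band[:]=cv2.morphologyEx(band.astype(np.uint8),cv2.MORPH_OPEN,np.ones((2,2),np.uint8))>0
    if band.sum()>20:
        edge(band,Y,X,1,"band front");print("  band rect",band.sum(),cv2.minAreaRect(np.c_[X[band],Y[band]].astype(np.float32)*1000))
    st=k&(b>80)&(r<60)&(b-g>40)&(abs(Z-.031)<.005)&(X<.045)
    edge(st,X,Y,1,"seat left");edge(st,X,Y,-1,"seat right")
E
python3 m.py a
```

```text
t: 11.8
tcp_pos: [0.5485, 0.0771, 0.1198]
tool_rot: [0.652, 0.758, -0.0, 0.0]
force: [1.0, -0.2, -1.9]
finger_gap: 0.105
gripper_force: 78.2
tcp [0.5485 0.0771 0.1198] tool x-yaw 98.63 tilt [-2.e-04 -3.e-04 -1.e+00] F [ 1.  -0.2 -1.9] bottom 0.09398126165569473
top plate n 181
  plane slopes deg [0.12 0.05] z0 0.0986
top left at0 -0.0541 slope_deg -38.32 n23
top right at0 -0.0560 slope_deg -12.48 n23
top seat left at0 -0.0837 slope_deg 71.81 n5
top seat right at0 -0.0634 slope_deg 2.02 n5
side plate n 1336
  plane slopes deg [0.05 0.2 ] z0 0.0985
side left at0 0.0520 slope_deg 0.68 n18
side right at0 -0.0627 slope_deg 0.29 n28
side band front at0 0.0163 slope_deg 25.18 n21
  band rect 140 ((-120.92385864257812, -308.0006103515625), (767.0820922851562, 50.175537109375), 66.21357727050781)
side seat left at0 0.0081 slope_deg -0.44 n23
side seat right at0 -0.0661 slope_deg 0.39 n33
```

```bash
python3 -m pendant '[[[0,0,0.02,0,0,0,0],[0,0,0.03,0,0,0,0],[0,0,0.0225,0,0,0,0],[0,0,0,0,0,0,0],[0,0,0,0,0,0,0]]]'; python3 m.py b
```

```text
t: 12.4
tcp_pos: [0.5486, 0.0775, 0.0618]
tool_rot: [0.652, 0.758, -0.0, -0.0]
force: [-0.1, -0.3, -1.7]
finger_gap: 0.104
gripper_force: 78.1
tcp [0.5486 0.0775 0.0618] tool x-yaw 98.63 tilt [-5.e-04  0.e+00 -1.e+00] F [-0.1 -0.3 -1.7] bottom 0.035977730716221915
top plate n 146
  plane slopes deg [ 0.36 -0.18] z0 0.0409
top left at0 -0.0489 slope_deg -6.05 n13
top right at0 -0.0553 slope_deg -12.11 n18
top band front at0 0.0110 slope_deg 1.55 n10
  band rect 45 ((-14.262897491455078, -35.032936096191406), (34.22050094604492, 54.26385498046875), 81.40225219726562)
top seat left at0 0.0569 slope_deg -3.10 n6
top seat right at0 -0.0293 slope_deg -47.04 n9
side plate n 1273
  plane slopes deg [0.09 0.19] z0 0.0411
side left at0 0.0527 slope_deg 20.58 n13
side right at0 -0.0620 slope_deg -0.11 n28
side band front at0 0.0147 slope_deg 0.02 n26
  band rect 136 ((10.41425895690918, -6.701385498046875), (111.50450897216797, 11.730246543884277), 89.78466033935547)
side seat left at0 -0.0597 slope_deg 0.51 n23
side seat right at0 -0.0662 slope_deg -0.00 n33
```

View pics/b_side.png

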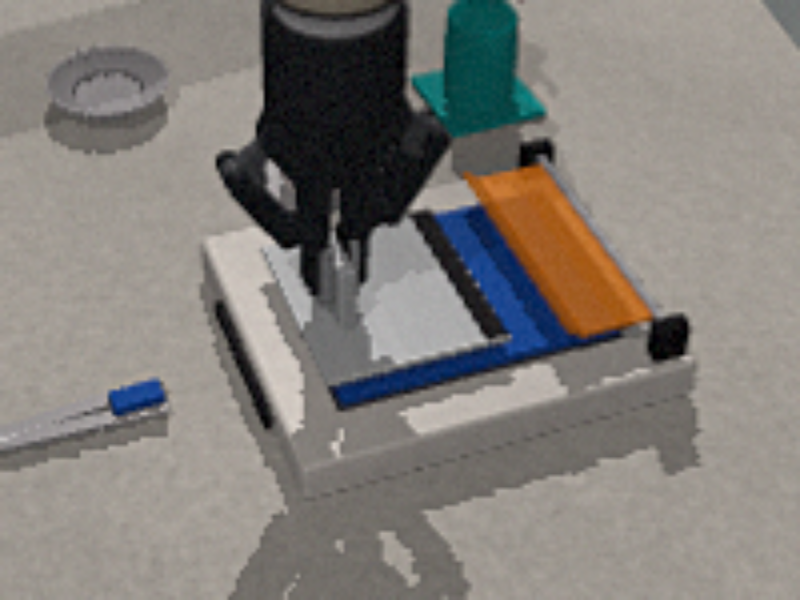

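View pics/b_top.png

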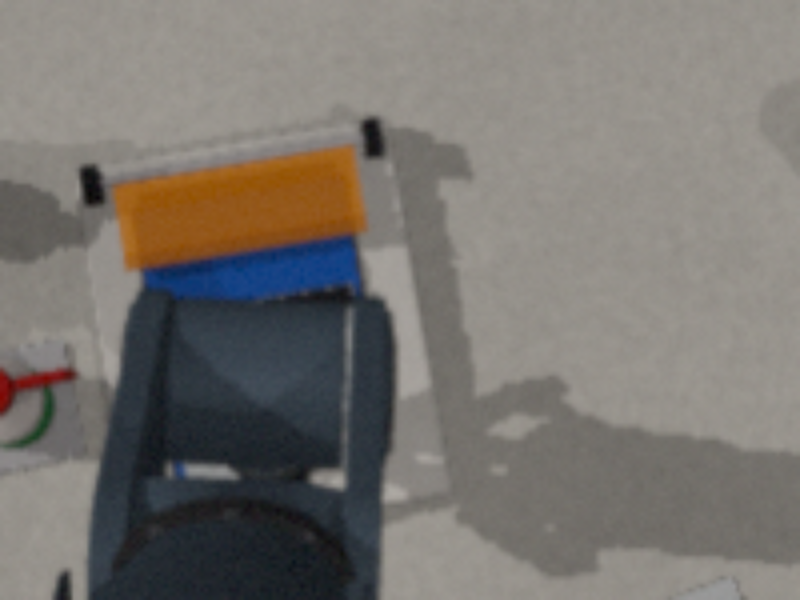

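The side view shows the plate level over the seat. Its band runs parallel to the lip, at about (460,275) in the crop, and the lip is near (530,255). The plate sits about 0.8 mm too far right, so I'll trim that, lower to 1 mm above the seat and slide in.

```bash
python3 -m pendant '[[[0.001,0,0.005,0,0,0,0],[0,0,0,0,0,0,0],[0,0.01,0,0,0,0,0],[0,0.013,0,0,0,0,0],[0,0.013,0,0,0,0,0],[0,0.013,0,0,0,0,0],[0,0.01,0,0,0,0,0],[0,0.008,0,0,0,0,0],[0,0.005,0,0,0,0,0],[0,0,0,0,0,0,0],[0,0,0,0,0,0,0]]]'; python3 m.py c
```

```text
t: 13.6
tcp_pos: [0.6048, 0.0878, 0.0576]
tool_rot: [0.651, 0.759, -0.0, -0.0]
force: [-0.3, 0.6, -0.9]
finger_gap: 0.099
gripper_force: 78.1
tcp [0.6048 0.0878 0.0576] tool x-yaw 98.7 tilt [-0.0011  0.     -1.    ] F [-0.3  0.6 -0.9] bottom 0.031809899179704795
top plate n 120
  plane slopes deg [1.82 0.56] z0 0.0359
top left at0 0.0121 slope_deg 27.20 n14
top right at0 -0.0592 slope_deg 5.51 n11
top seat left at0 -0.0647 slope_deg -14.35 n16
top seat right at0 -0.0612 slope_deg 0.60 n16
side plate n 952
  plane slopes deg [0.34 0.17] z0 0.036
side left at0 0.0475 slope_deg -11.64 n13
side right at0 -0.0602 slope_deg -0.36 n21
side seat left at0 -0.0311 slope_deg -52.67 n23
side seat right at0 -0.0663 slope_deg -0.16 n33
```

View pics/c_side.png

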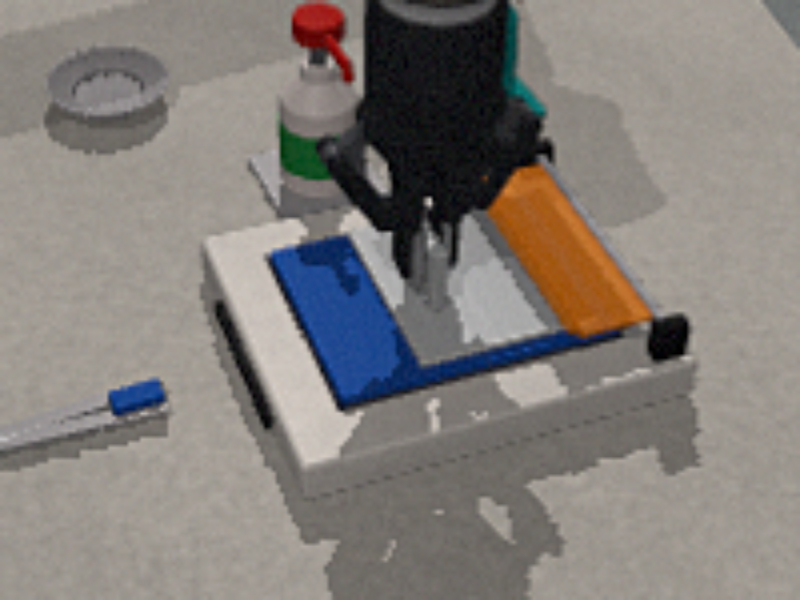

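The banded edge is under the flap and the flap is still down (crop (580,255)). The plate is now about 1 mm too far left. I'll trim that and creep to the stop.

```bash
python3 -m pendant '[[[-0.0013,0.004,0,0,0,0,0],[0,0.003,0,0,0,0,0],[0,0,0,0,0,0,0],[0,0,0,0,0,0,0]]]'; python3 -m pendant '[[[0,0.0025,0,0,0,0,0],[0,0,0,0,0,0,0],[0,0,0,0,0,0,0]]]';  python3 -m pendant '[[[0,0.0025,0,0,0,0,0],[0,0,0,0,0,0,0],[0,0,0,0,0,0,0]]]'
```

```text
t: 14.1
tcp_pos: [0.6111, 0.0875, 0.0578]
tool_rot: [0.651, 0.759, 0.0, 0.0]
force: [-0.5, -0.1, -1.3]
finger_gap: 0.106
gripper_force: 78.1
t: 14.4
tcp_pos: [0.6131, 0.0879, 0.0578]
tool_rot: [0.651, 0.759, -0.0, -0.0]
force: [-0.3, -0.2, -0.4]
finger_gap: 0.1
gripper_force: 78.1
t: 14.7
tcp_pos: [0.6151, 0.0882, 0.0578]
tool_rot: [0.651, 0.759, 0.0, 0.0]
force: [0.0, 0.1, -1.5]
finger_gap: 0.104
gripper_force: 78.1
```

```bash
python3 -m pendant '[[[0,0.0015,0,0,0,0,0],[0,0,0,0,0,0,0],[0,0,0,0,0,0,0]]]'; python3 -m pendant '[[[0,0.0015,0,0,0,0,0],[0,0,0,0,0,0,0],[0,0,0,0,0,0,0]]]';  python3 -m pendant '[[[0,0.0015,0,0,0,0,0],[0,0,0,0,0,0,0],[0,0,0,0,0,0,0]]]'
```

```text
t: 15.0
tcp_pos: [0.6157, 0.0884, 0.0577]
tool_rot: [0.651, 0.759, -0.0, -0.0]
force: [-1.4, -0.7, -0.5]
finger_gap: 0.103
gripper_force: 78.3
t: 15.3
tcp_pos: [0.6159, 0.0886, 0.0575]
tool_rot: [0.652, 0.759, -0.001, -0.001]
force: [-5.1, -0.2, -0.3]
finger_gap: 0.107
gripper_force: 78.5
t: 15.6
tcp_pos: [0.616, 0.0886, 0.0573]
tool_rot: [0.651, 0.759, -0.002, -0.002]
force: [-7.0, -1.0, 2.5]
finger_gap: 0.102
gripper_force: 78.7
```

Contact with the stop, at -7 N. I'll ease the push a little and check the fit.

```bash
python3 -m pendant '[[[0,-0.0015,0,0,0,0,0],[0,0,0,0,0,0,0],[0,0,0,0,0,0,0]]]'; python3 m.py d | grep -v top; python3 -c "
from h import *
a=np.radians(8.55)
s=eyes.snapshot('side');P=cloud(s);p=s['pixels'].astype(int)
Y=-(P[...,0]-.6146)*np.sin(a)+(P[...,1]-.0886)*np.cos(a);X=(P[...,0]-.6146)*np.cos(a)+(P[...,1]-.0886)*np.sin(a)
f=(abs(P[...,2]-.071)<.006)&(abs(X)<.03)&(abs(Y)<.03)&(p[...,0]>90)
print('fin Y',f.sum(),np.percentile(Y[f],[2,98]),np.percentile(X[f],[2,98]))"
```

```text
t: 15.9
tcp_pos: [0.6159, 0.0886, 0.0574]
tool_rot: [0.652, 0.759, -0.001, -0.001]
force: [-4.7, -1.3, -0.8]
finger_gap: 0.102
gripper_force: 78.5
tcp [0.6159 0.0886 0.0574] tool x-yaw 98.69 tilt [-3.4e-03  1.0e-04 -1.0e+00] F [-4.7 -1.3 -0.8] bottom 0.03157173478274927
  plane slopes deg [1.89 0.94] z0 0.0355
side plate n 809
  plane slopes deg [0.16 0.26] z0 0.0357
side left at0 0.0456 slope_deg -20.52 n12
side right at0 -0.0613 slope_deg 0.64 n16
side seat left at0 -0.0289 slope_deg -52.99 n23
side seat right at0 -0.0663 slope_deg -0.07 n33
fin Y 39 [-0.02678459  0.00030794] [-0.00390812  0.00793591]
```

```bash
python3 -m pendant '[[[0,0,0.002,0,0,0,0],[0,0,0.002,0,0,0,0],[0,0,0.002,0,0,0,0],[0,0,0,0,0,0,0],[0,0,0,0,0,0,0]]]'; python3 -m pendant '[[[0,0,0.0015,0,0,0,0],[0,0,0,0,0,0,0],[0,0,0,0,0,0,0]]]';python3 -m pendant '[[[0,0,0.0015,0,0,0,0],[0,0,0,0,0,0,0],[0,0,0,0,0,0,0]]]'
```

```text
t: 16.55
tcp_pos: [0.6159, 0.0886, 0.0537]
tool_rot: [0.651, 0.759, -0.001, -0.001]
force: [-9.0, -0.5, 6.3]
finger_gap: 0.105
gripper_force: 79.4
t: 16.85
tcp_pos: [0.6158, 0.0886, 0.0529]
tool_rot: [0.651, 0.759, -0.001, -0.001]
force: [-9.5, -0.4, 8.0]
finger_gap: 0.102
gripper_force: 79.8
t: 17.15
tcp_pos: [0.6159, 0.0886, 0.0528]
tool_rot: [0.651, 0.759, -0.001, -0.001]
force: [-10.5, -0.9, 14.7]
finger_gap: 0.102
gripper_force: 80.7
```

The seat is at its lower end and the tool reads 14.7 N. One last check before handing in.

```bash
python3 m.py e | grep -v top
python3 - <<'E'
from h import *
import pickle
a=np.radians(8.55)
for n in("side","top"):
    s0=pickle.load(open(n+".pkl","rb"));s=eyes.snapshot(n)
    for t,q in((0,s0),(1,s)):
        P=cloud(q);p=q["pixels"].astype(int);r,g,b=p[...,0],p[...,1],p[...,2]
        am=(np.hypot(P[...,0]-.69,P[...,1]-.1)<.12)&(r>120)&(b<70)&(g>50)&(P[...,2]>.03)
        X=(P[...,0]-.6146)*np.cos(a)+(P[...,1]-.0886)*np.sin(a)
        lip=am&(X<.058);print(n,t,"flap z lip %.4f all %.4f"%(np.median(P[...,2][lip]),np.median(P[...,2][am])))
    d=cv2.absdiff(s0["pixels"],s["pixels"]).max(2)>40
    if n=="top":
        for nm,(u,v) in dict(jar=(407,147),dish=(146,264),tweezers=(273,285)).items(): print(nm,d[v-20:v+20,u-15:u+15].mean())
E
```

```text
tcp [0.6159 0.0886 0.0528] tool x-yaw 98.71 tilt [-2.8e-03 -2.0e-04 -1.0e+00] F [-10.5  -0.9  14.7] bottom 0.02699080542391479
  plane slopes deg [0.5  1.46] z0 0.0294
side plate n 1463
  plane slopes deg [2.15 0.35] z0 0.0301
side left at0 0.0576 slope_deg -11.02 n32
side right at0 -0.0727 slope_deg 0.49 n33
side seat left at0 -0.0257 slope_deg -53.84 n27
side seat right at0 -0.0650 slope_deg -0.85 n26
side 0 flap z lip 0.0472 all 0.0427
side 1 flap z lip 0.0468 all 0.0428
top 0 flap z lip 0.0434 all 0.0425
top 1 flap z lip nan all 0.0419
jar 0.0
dish 0.8966666666666666
tweezers 0.8216666666666667
  return _methods._mean(a, axis=axis, dtype=dtype,
  ret = ret.dtype.type(ret / rcount)
```

View pics/e_side.png

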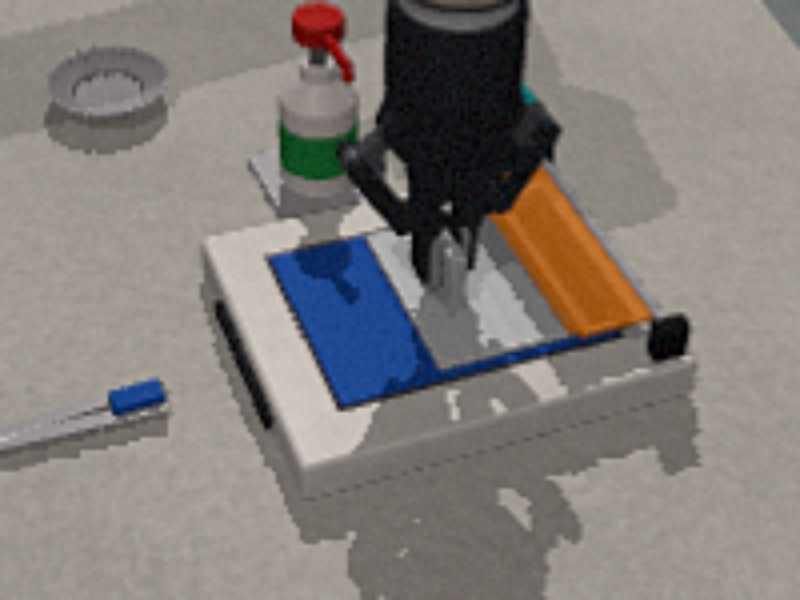

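The final view shows the plate tucked under the flap and the seat pressed down. The flap is level, with its lip at 47 mm as before. The dish at (107,85) and the tweezers at (135,400) have not moved since the first close view, and the top-view change there is the arm and its shadow. Handing in.

```bash
python3 -c "
from station import job
print(job.sign_off())"
```

```text
the job is handed in; nothing more can be done
None
```

I handed in the job at about 17 s of the 58 s: the nozzle was pressed fully and sprang back, and the plate is under the flap against the stop. It is centred to about 1 mm, square to about 0.2°, and held pressed on its seat with about 15 N; no verdict came back.

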